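Reset the pouch sealer with its service key

ROBOT

A 6-joint arm with a two-finger parallel gripper is mounted at the origin on the work surface. World frame = base frame: x ahead of the robot, y to its left, z up, the work surface at z = 0. Lengths are in m, angles in degrees, forces in N, time in s.
With the tool pointing down it reaches from about 0.375 to 0.9 m from the base axis. Payload 3.1 kg.
Tool frame: the origin (TCP) lies between the finger pads; the fingertips stand 11 mm ahead of it and the grasp point (between the pads) lies 8 mm behind it; z points along the fingers, y is the line along which they close (so a half turn about z gives the same grasp; the last joint's range is limited). The gripper opens to 87 mm and grips with 3 to 60 N. Pads are 19 mm wide; open, the fingers measure 117 mm over their backs; the gripper's body (75 mm by 190 mm) begins 51 mm behind the grasp point.
Start: joints at [64.257, 30.224, 82.088, -0, 67.689, -10.227], TCP at [0.167, 0.602, 0.234] pointing down, gripper open.
Joint ranges: [-176.69, 176.69], [-43.24, 126.21], [12.49, 139.97], [-82, 262], [0, 151.66], [-163.58, 163.58]. Speed limits (degrees/s): [159.86, 159.86, 180, 180, 180, 180].

INTERFACE

Orientations are given as a 3x3 rotation matrix whose columns are the frame's x, y, z axes.
In Python, from rig import bot gives the robot as it stands.
- The arm moves only by the tool apply_moves, never from a script. Its argument "steps" is a list that holds one entry, the list of rows, each a list of 7 numbers: the shift along the tool's x, y, z in cm, then the turn, a rotation vector about the tool's x, y, z in degrees, then the gripper command: -1 is shut, 1 is fully open, values between are in proportion. In form: [[[dx, dy, dz, rx, ry, rz, jaw], ...]]. A call has 1 to 20 rows; each row is the pose to reach, as a shift and turn from the pose commanded when the call began, along the tool's axes at that moment; what a row does not reach only later rows make up. A row lasts 1/8 s, in which the tool goes at most 62.5 mm and 10.7 degrees, less where a joint would pass 70% of its speed; a pose out of reach is approached as far as the arm can. A call with a gripper value outside its range is refused whole. The fingers move at their own pace and stop on an object; the grip force is fixed at half the most. Time passes only in rows, so rows that repeat a pose let the fingers close. It gives the time, the measured TCP pose, the force, the opening and the grip force at its end, in the units of the state.
- bot.read_state(): the state, without advancing time (a new reading comes with each control period).
- bot.capture(name): name is "scene" or "top" or "wrist"; returns the picture (480x640x3 uint8, blue, green, red); there is no depth.
- bot.camera_model(name): a dict with "intrinsics" (3x3 intrinsics, pixels), "R" (3x3) and "t" (3): a world point X has camera coordinates R X + t. Camera axes: x right, y down, z forward; pixel columns grow to the right and rows downward; lengths in m; the calibration is good to about 2 mm. A picture is of the moment at which its call begins: read the wrist's pose just before it. camera_model takes no time and is no camera call; for the wrist camera it gives the pose at the moment of the call.
- bot.hand_in(): hands the job in; it is judged then, once.
The state is a dict: "time_s": time; "joint_positions": joint angles; "qvel": joint speeds; "tau": joint torques, N m; "position": TCP position; "tcp_rot": TCP orientation; "force": force on the tool from outside, world axes, zero at the start; "moment": the same for the moment, N m; "opening": opening from 0.0 (shut) to 1.0 (fully open); "grasp_force": force on a finger pad.
Only numpy, scipy, OpenCV 4.12 (cv2) and the standard library are available. Lean on these libraries where they do the work, as an engineer would, in place of code of your own. Each camera call takes 0.05 s, during which the arm holds its last target. There are 200 camera calls.

TASK

Reset the sealer at its key switch: slide the keyhole shutter aside, take the key with the round bow from the rack, push it fully into the keyhole, turn it clockwise to its stop and back home, then pull it out. Put the key fully back upright in its own place in the rack and slide the shutter fully closed again, leaving the other two keys and everything else on the table where they are.

Things in the scene. Friction and masses are not known exactly. Their poses are not given: they have to be found in the camera images.
- key_bow (a point): Centre of the service key's round bow, an upright black disc 34 mm across, 10 mm thick, with a small steel eye; its flat faces look along its own +x and -x, z is up. A thin stem (11 mm) joins it to the collar below. The key is the same after half a turn, weighs about 45 g and stands in any of the rack's three slots, axes parallel to the rack's, shoulder on the rack's top.
- key_shoulder (a point): Service key's shoulder: centre of the underside of its steel collar (24 mm across, 6 mm high), 30 mm below the bow's centre; same axes. Below it is the flat steel blade, 18 mm wide (along y), 6 mm thick (along x), 35 mm long, its last 3 mm narrowed to 14 x 4.5 mm.
- square_key_bow (a point): Centre of the bow of another key, a black square plate 24 x 24 x 10 mm; else the same shape as the service key. Leave it in the rack.
- tee_key_bow (a point): Centre of the bow of another key, a black round bar 12 mm thick and 46 mm long lying across the stem; else the same shape as the service key. Leave it in the rack.
- rack: White plastic key rack, fixed: a block 70 mm (x) by 180 mm (y), 45 mm high, origin at the centre of its underside. Three upright slots on its centre line at y = -55, 0 and +55 mm, each 24 mm (y) by 10 mm (x), 42 mm deep.
- console: White sealer console, fixed: a box 150 mm (x) by 200 mm (y), 70 mm high, origin at the centre of its underside. The keyhole, under its shutter, lies on its top, 10 mm towards -x and 45 mm towards -y from the middle. A flat dark display and three flat buttons are only for show.
- lock_mouth (a point): Centre of the keyhole's mouth, on the upright turning axis, on top of a round steel plug 36 mm across, 73 mm above the table; has the console's axes. The keyhole at home is a slot 20.6 mm long (along y), 8.4 mm wide (along x), 40 mm deep, chamfered 1.5 mm. A steel ring surrounds the plug. The key goes in either way round; fully in, its collar sits on the plug.
- lock (a joint): Angle of the lock plug (rad): 0 at home, growing clockwise seen from above, to its stop at 1.22. It is light, and a weak spring (0.01 to 0.04 N m) turns it back home. The blade has about 0.11 rad of play in the slot.
- shutter (a joint): Travel of the aluminium keyhole shutter (m): 0 closed over the keyhole, 0.055 fully open. Slides along the console's +y to open, starts closed or up to 8 mm ajar, takes about 1.5 N, stays where it is left. Plate 50 x 50 mm, 4 mm thick, its top 78 mm above the table, centred over the keyhole when closed.
- shutter_rib (a point): Middle of the shutter's upright rib, to push it by: 50 mm long (along the console's x), 6 mm thick (along y), 20 mm high, 88 mm above the table here, top at 98 mm. It stands on the plate's +y edge, 22 mm from the plate's centre, and moves with the shutter. Fully open, the console's top is clear for 40 mm beyond it.
- carton_a: Bystander: slim upright carton, 24 x 42 mm, 155 mm high, near the console; origin at the centre of its underside.
- carton_b: Bystander: slim upright carton, 24 x 42 mm, 145 mm high, near the console; origin at the centre of its underside.
- carton_c: Bystander: slim upright carton, 24 x 42 mm, 135 mm high, between console and rack; origin at the centre of its underside.
- jar: Bystander: jar 52 mm across, 85 mm high, near the rack; origin at the centre of its underside.
- tape_roll: Bystander: tape roll lying flat, 60 mm across, 24 mm high; origin at the centre of its underside.
- label_block: Bystander: block of labels 50 x 35 x 20 mm; origin at the centre of its underside.
Mind the look-alikes: they are no part of the job. What is shaped like the part that bears key_bow but pink is not meant.

How it is judged (in metres and radians):
On the way, in this order (a step that is already met when the one before it is completed fails the run):
1. the round key is fully in the keyhole (z of key_shoulder in the frame of lock_mouth below 0.005 m and horizontal distance between key_shoulder and lock_mouth below 0.005 m), for 0.1 s.
2. the lock is turned to its stop with the key in it (value of joint lock above 1.13 rad and z of key_shoulder in the frame of lock_mouth below 0.008 m and horizontal distance between key_shoulder and lock_mouth below 0.006 m), for 0.05 s.
3. the lock is turned back home with the key still in it (value of joint lock below 0.12 rad and z of key_shoulder in the frame of lock_mouth below 0.012 m and horizontal distance between key_shoulder and lock_mouth below 0.006 m), for 0.05 s.
4. the key is back in its place in the rack (distance of key_bow from where it was at the start of the episode below 0.006 m and angle between key_bow's own z axis and vertical below 0.1 rad), for 0.1 s.
At the end, for the whole second after the job is handed in: The round key stands upright (within 0.1 rad) in the rack within 6 mm of where it began, the lock is home (under 0.12 rad), the shutter is closed to within 4 mm, and the other two keys are within 10 mm of their places (all of step 4 and value of joint lock below 0.12 rad and value of joint shutter below 0.004 m and distance of each of square_key_bow, tee_key_bow from where it was at the start of the episode below 0.01 m); the robot touches nothing.
It fails at once if another key is lifted or pushed out of its place by more than 15 mm (distance of any of square_key_bow, tee_key_bow from where it was at the start of the episode above 0.015 m).
It fails at once if a bystander is moved by more than 30 mm or knocked over (distance of any of carton_a, carton_b, carton_c, jar, tape_roll, label_block from where it was at the start of the episode above 0.03 m or angle between any of carton_a, carton_b, carton_c, jar's own z axis and vertical above 0.5 rad).
It also fails if it takes over 72 s, if anything falls off the work surface, if the arm or the gripper's body presses on something with over 40 N, if the wrist force passes 120 N, or if a joint passes its speed limit or range.

## Working session

There is one attempt and no reset: what is moved stays moved. The work goes in short steps, Python scripts to look and compute and a tool call to move; the robot and the scene stay as the last step left them, time stands still between calls to the robot, and variables do not carry over. Pictures are saved under pics/ and viewed, at most 10 in all, crops included, and the job is handed in when it is done.

Besides the shell and the picture viewer there is one more tool, called after ">>>" as name(argument=value, ...), one argument or row to a line, values as JSON. apply_moves: Moves the arm, as the interface text tells. Its arguments: {"type":"object","properties":{"steps":{"type":"array","items":{"type":"array","items":{"type":"array","items":{"type":"number"}}}}},"required":["steps"]}

```bash
mkdir -p pics; ls; python3 - <<'E'
from rig import bot
import cv2,numpy as np
s=bot.read_state(); print(s)
for n in("scene","top"):
    m=bot.camera_model(n); print(n,m); cv2.imwrite(f"pics/{n}0.png",bot.capture(n))
E
```

```text
pics
{'time_s': 0.0, 'joint_positions': array([ 6.42552311e+01,  3.02785396e+01,  8.21540046e+01, -1.38330564e-03,
        6.76881179e+01, -1.02276929e+01]), 'qvel': array([-0.03711016,  0.03587316, -0.03205942,  0.01053151,  0.04826337,
        0.03120655]), 'tau': array([-4.35072971e-04, -4.40044677e+01, -1.76595676e+01,  6.33560889e-02,
        5.82658290e-02, -1.31522334e-04]), 'position': array([0.16688439, 0.60159935, 0.23258939]), 'tcp_rot': array([[-9.63553066e-01,  2.67515774e-01, -8.94627429e-04],
       [ 2.67517038e-01,  9.63551244e-01, -1.90660910e-03],
       [ 3.51971363e-04, -2.07644712e-03, -9.99997782e-01]]), 'force': array([-0.38555863, -0.53607613, -0.19073199]), 'moment': array([ 0.01295189, -0.0186302 , -0.02636914]), 'grasp_force': 0.0, 'opening': 1.0013575328052202}
scene {'intrinsics': array([[585.64295118,   0.        , 316.65947152],
       [  0.        , 585.64295118, 234.95166352],
       [  0.        ,   0.        ,   1.        ]]), 'R': array([[-0.33576144,  0.94177749, -0.01787233],
       [ 0.59726888,  0.19818912, -0.77716856],
       [-0.72837775, -0.27161782, -0.62903864]]), 't': array([ 0.17711231, -0.28538852,  1.40794006])}
top {'intrinsics': array([[441.46680364,   0.        , 320.01274387],
       [  0.        , 441.46680364, 247.05955004],
       [  0.        ,   0.        ,   1.        ]]), 'R': array([[ 0.02911239, -0.99914875, -0.0292273 ],
       [-0.98903661, -0.02455822, -0.14561413],
       [ 0.14477241,  0.03314605, -0.98890965]]), 't': array([0.00105383, 0.54424062, 0.82809304])}
```

View pics/scene0.png

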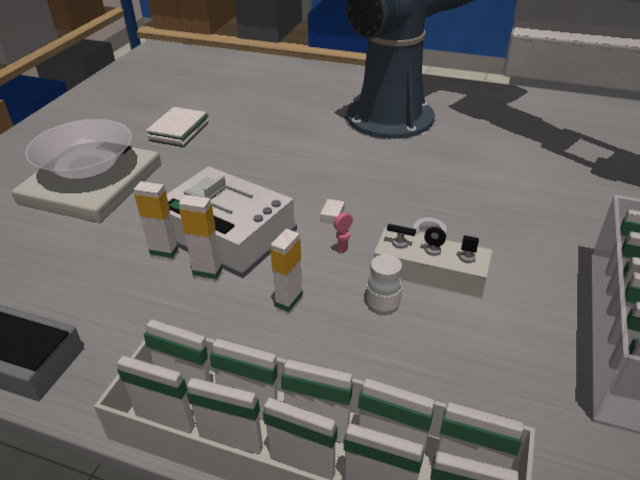

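View pics/top0.png

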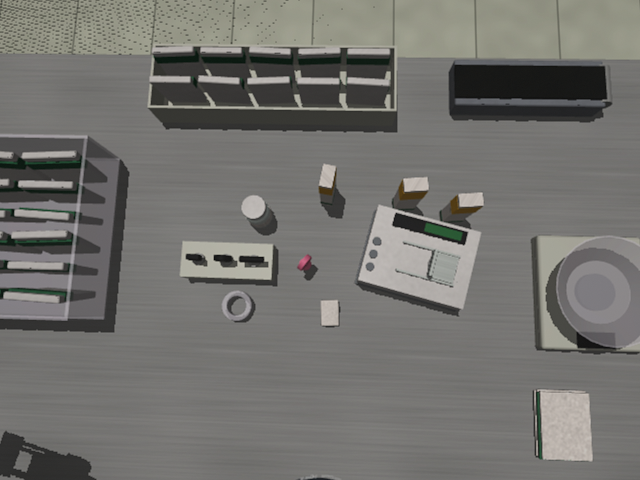

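The scene view shows the candidates. The round black bow with an eye is at (435,237), the middle slot. The tee is at (401,230), the square at (470,243) and the pink decoy at (343,222). In the top view, round is at ~(224,258), tee (252,260) and square (195,258). The console top corners are ~(380,207), (480,235), (463,308), (358,278), with the shutter at (444,265) and its rails running left (+y).

```bash
cat > h.py <<'E'
from rig import bot
import cv2,numpy as np
def ray(m,p):
    K,R,t=np.array(m["intrinsics"]),np.array(m["R"]),np.array(m["t"])
    return -R.T@t, R.T@np.linalg.solve(K,[p[0],p[1],1.])
def onz(m,p,z):
    c,d=ray(m,p); return c+d*(z-c[2])/d[2]
def tri(obs):
    A=np.zeros((3,3));b=np.zeros(3)
    for m,p in obs:
        c,d=ray(m,p);d=d/np.linalg.norm(d);P=np.eye(3)-np.outer(d,d);A+=P;b+=P@c
    return np.linalg.solve(A,b)
def proj(m,X):
    v=m["intrinsics"]@(m["R"]@np.array(X)+m["t"]); return v[:2]/v[2]
E
python3 - <<'E'
from h import *
np.set_printoptions(precision=4,suppress=True)
T=bot.camera_model("top");S=bot.camera_model("scene")
for n,a,b in(("round",(224,258),(435,237)),("tee",(252,260),(401,230)),("sq",(195,258),(470,243))):
    print(n,tri([(T,a),(S,b)]))
for p in((380,207),(480,235),(463,308),(358,278)):print(onz(T,p,.07))
for p in((181,242),(273,243),(273,284),(181,277)):print("rack",onz(T,p,.045))
for p in((430,247),(460,250),(457,285),(426,278)):print("shut",onz(T,p,.078))
for n,p in(("ca",(467,200)),("cb",(413,185)),("cc",(328,170))):print(n,onz(T,p,.145))
print("jar",onz(T,(255,203),.085),"tape",onz(T,(237,306),.024),"lab",onz(T,(330,312),.02),"pink",onz(T,(305,263),.05))
W=bot.camera_model("wrist");s=bot.read_state()
print("wristcam in tool",s["tcp_rot"].T@(-W["R"].T@W["t"]-s["position"]),"\n",s["tcp_rot"].T@W["R"].T,W["intrinsics"])
E
```

```text
round [0.5136 0.1964 0.0733]
tee [0.5115 0.1419 0.0725]
sq [0.5121 0.2514 0.0741]
[ 0.62   -0.0979  0.07  ]
[ 0.57   -0.2861  0.07  ]
[ 0.4327 -0.252   0.07  ]
[ 0.4828 -0.0581  0.07  ]
rack [0.5465 0.2906 0.045 ]
rack [0.549  0.1081 0.045 ]
rack [0.4687 0.1045 0.045 ]
rack [0.4774 0.2854 0.045 ]
shut [ 0.5436 -0.1907  0.078 ]
shut [ 0.5394 -0.246   0.078 ]
shut [ 0.4742 -0.2395  0.078 ]
shut [ 0.4856 -0.183   0.078 ]
ca [ 0.6175 -0.2405  0.145 ]
cb [ 0.6424 -0.1474  0.145 ]
cc [0.6668 0.0021 0.145 ]
jar [0.6189 0.1402 0.085 ] tape [0.4247 0.1768 0.024 ] lab [ 0.4183 -0.007   0.02  ] pink [0.5107 0.0435 0.05  ]
wristcam in tool [ 0.0693 -0.0003 -0.1514] 
 [[-0.0006 -0.9669 -0.2552]
 [ 1.     -0.0003 -0.0012]
 [ 0.001  -0.2552  0.9669]] [[377.4681   0.     320.9729]
 [  0.     377.4681 245.5606]
 [  0.       0.       1.    ]]
```

>>> apply_moves(
  steps=[
    [[-43.1, -25.6, 2.0, 0, 0, 74.5, 1], [-43.1, -25.6, 2.0, 0, 0, 74.5, 1], [-43.1, -25.6, 2.0, 0, 0, 74.5, 1], [-43.1, -25.6, 2.0, 0, 0, 74.5, 1], [-43.1, -25.6, 2.0, 0, 0, 74.5, 1], [-43.1, -25.6, 2.0, 0, 0, 74.5, 1], [-43.1, -25.6, 2.0, 0, 0, 74.5, 1], [-43.1, -25.6, 2.0, 0, 0, 74.5, 1], [-43.1, -25.6, 2.0, 0, 0, 74.5, 1], [-43.1, -25.6, 2.0, 0, 0, 74.5, 1], [-43.1, -25.6, 2.0, 0, 0, 74.5, 1]],
  ],
)

```text
time_s: 1.48
position: [0.5126, 0.2412, 0.2134]
tcp_rot: [[-0.001, 1.0, -0.001], [1.0, 0.001, 0.0], [0.0, -0.001, -1.0]]
force: [0.2, -0.0, 0.2]
opening: 1.001
grasp_force: 0.0
```

```bash
cat >> h.py <<'E'
import pickle
np.set_printoptions(precision=4,suppress=True)
def shot(name):
    m=bot.camera_model("wrist"); im=bot.capture("wrist"); cv2.imwrite(f"pics/{name}.png",im); pickle.dump(m,open(f"pics/{name}.pkl","wb")); return m,im
def load(name): return pickle.load(open(f"pics/{name}.pkl","rb")),cv2.imread(f"pics/{name}.png")
def st():
    s=bot.read_state(); R=s["tcp_rot"]; print("t",round(s["time_s"],2),"pos",s["position"],"yang",np.degrees(np.arctan2(R[1,1],R[0,1])),"z",R[:,2],"F",s["force"],"op",s["opening"],"g",s["grasp_force"]); return s
E
python3 - <<'E'
from h import *
st(); shot("r1")
E
```

```text
t 1.48 pos [0.5126 0.2412 0.2134] yang 0.08329956860524498 z [-0.0013  0.     -1.    ] F [ 0.1569 -0.012   0.1986] op 1.0005642578703113 g 0.0
```

>>> apply_moves(
  steps=[
    [[-6, 0, 0, 0, 0, 0, 1], [-9, 0, 0, 0, 0, 0, 1], [-9, 0, 0, 0, 0, 0, 1], [-9, 0, 0, 0, 0, 0, 1]],
  ],
)

```text
time_s: 2.02
position: [0.5136, 0.1515, 0.2138]
tcp_rot: [[-0.001, 1.0, 0.0], [1.0, 0.001, 0.001], [0.001, 0.0, -1.0]]
force: [-0.6, 0.6, -0.4]
opening: 0.998
grasp_force: 0.0
```

```bash
python3 - <<'E'
from h import *
st(); shot("r2")
a=load("r1")[1];b=load("r2")[1]
cv2.imwrite("pics/r12.png",np.vstack([a[:,:],b])[::1] if 0 else cv2.resize(np.hstack([a,b]),(800,300)))
E
```

```text
t 2.02 pos [0.5136 0.1515 0.2138] yang 0.04982652909853596 z [ 0.0004  0.0006 -1.    ] F [-0.5979  0.5714 -0.3653] op 0.9984874579540792 g 0.0
```

View pics/r12.png

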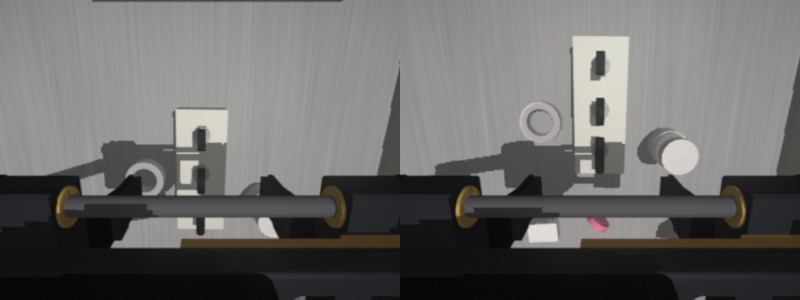

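The wrist views show the rack with the square key at the top (r2 full-res ~(320,101)), round in the middle (~(320,178)) and tee below (~(317,243)). Tape, jar, label block and pink decoy are off to the sides. Next I'll measure, plus one close crop to check the choice.

```bash
python3 - <<'E'
from h import *
def comps(n,win):
    m,im=load(n); x0,x1,y0,y1=win
    g=im.max(2)[y0:y1,x0:x1]; b=(g<60).astype(np.uint8)
    k,l,s,c=cv2.connectedComponentsWithStats(b)
    for i in range(1,k):
        if s[i,4]>60: 
            pts=np.argwhere(l==i)[:,::-1].astype(np.float32); r=cv2.minAreaRect(pts)
            print(n,s[i]+[x0,y0,0,0,0],c[i]+[x0,y0],r)
    w=(im.min(2)>150).astype(np.uint8); w=cv2.morphologyEx(w,cv2.MORPH_OPEN,np.ones((5,5)))
    k,l,s,c=cv2.connectedComponentsWithStats(w)
    for i in range(1,k):
        if s[i,4]>2000: print("white",s[i],cv2.minAreaRect(np.argwhere(l==i)[:,::-1].astype(np.float32)))
comps("r1",(285,360,170,330)); comps("r2",(285,360,60,290))
a=cv2.resize(cv2.imread("pics/scene0.png")[205:275,370:500],(520,280),interpolation=cv2.INTER_CUBIC)
b=cv2.resize(load("r2")[1][50:290,270:370],(240,576))
c=cv2.resize(load("r1")[1][160:400,270:370],(240,576)); 
out=np.zeros((576,800,3),np.uint8);out[:,:240]=b;out[:,250:490]=c;out[:280//2*1,500:760]=cv2.resize(a,(260,140));cv2.imwrite("pics/crop1.png",out)
E
```

```text
r1 [316 207  12  34 356] [321.7584 223.882 ] ((36.5, 53.5), (33.0, 11.0), 90.0)
r1 [316 269  12  41 467] [321.4047 288.4325] ((36.5, 119.0), (40.0, 11.0), 90.0)
r1 [312 313  48   3 116] [337.1034 314.1897] ((50.499996185302734, 143.99998474121094), (46.99999237060547, 1.999999761581421), -0.0)
white [  214    61   213   249 29266] ((320.0, 185.0), (248.0, 212.0), 90.0)
white [ 425   99   48  179 4875] ((445.68280029296875, 188.21461486816406), (46.531341552734375, 179.3470001220703), 4.573921203613281)
r2 [314 158  11  42 382] [319.0157 178.9634] ((34.0, 118.5), (41.0, 10.0), 90.0)
r2 [312 220  15  58 771] [319.0908 248.1816] ((34.0, 188.5), (57.0, 14.0), 90.0)
white [  186    26   230   285 35256] ((303.539306640625, 157.7052459716797), (224.74440002441406, 284.21807861328125), 7.594643592834473)
white [ 432   51   31  170 2772] ((451.0743713378906, 135.24624633789062), (28.99463653564453, 168.90762329101562), 4.23639440536499)
white [ 410  223   70   67 3097] ((444.5, 256.0), (66.0, 69.0), 90.0)
```

View pics/crop1.png

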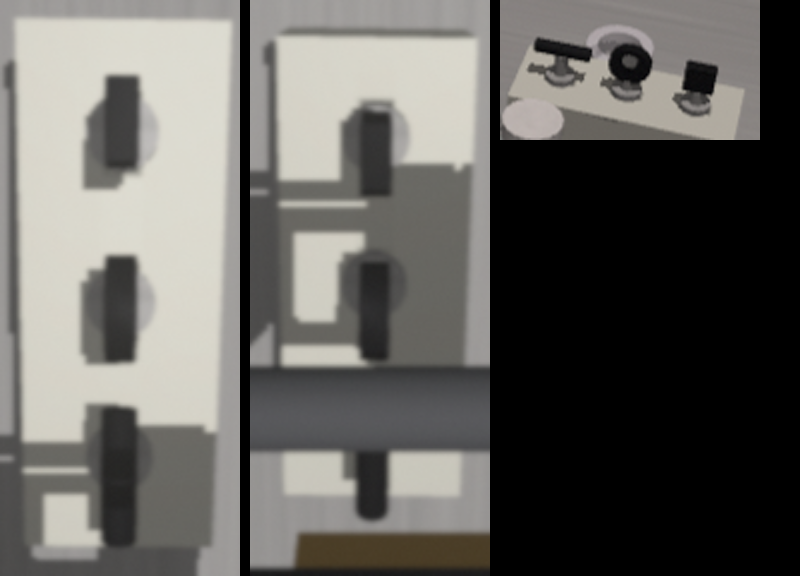

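The crop shows the middle key's bow as a disc with an eye, the left one as a tee bar and the right one as a square plate. So the round key is in the middle slot.

```bash
python3 - <<'E'
from h import *
a=load("r1")[0];b=load("r2")[0]
print("bow",tri([(a,(321.9,290)),(b,(320.2,178.8))]))
print("c1",tri([(a,(281.3,175.8)),(b,(275.8,57.9))]),"c2",tri([(a,(365,176.7)),(b,(366.7,58.3))]))
C=[onz(b,p,.045) for p in((275.8,57.9),(366.7,58.3),(358.8,277),(280,276))];print(np.array(C))
print("bow on z.075",onz(a,(321.9,290),.075),onz(b,(320.2,178.8),.075))
print("sq",onz(b,(320.2,100),.075))
E
```

```text
bow [0.5132 0.1965 0.0763]
c1 [0.4791 0.2861 0.0469] c2 [0.5488 0.2856 0.0483]
[[0.4786 0.2865 0.045 ]
 [0.5491 0.2862 0.045 ]
 [0.5477 0.1068 0.045 ]
 [0.477  0.1077 0.045 ]]
bow on z.075 [0.5132 0.196  0.075 ] [0.5131 0.1964 0.075 ]
sq [0.5131 0.2526 0.075 ]
```

>>> apply_moves(
  steps=[
    [[-6, -1, 0, 0, 0, 10, 1], [-12, -1, 0, 0, 0, 15, 1], [-18, -1, 0, 0, 0, 15, 1], [-24, -1, 0, 0, 0, 15, 1], [-30, -1, 0, 0, 0, 15, 1], [-35, -1, 0, 0, 0, 15, 1], [-35, -1, 0, 0, 0, 15, 1], [-35, -1, 0, 0, 0, 15, 1], [-35, -1, 0, 0, 0, 15, 1]],
  ],
)

```text
time_s: 3.2
position: [0.5038, -0.1977, 0.2134]
tcp_rot: [[0.257, 0.966, -0.001], [0.966, -0.257, 0.001], [0.001, -0.001, -1.0]]
force: [-0.3, -0.8, 0.1]
opening: 0.999
grasp_force: 0.0
```

```bash
python3 - <<'E'
from h import *
st(); shot("k1")
E
```

```text
t 3.2 pos [ 0.5038 -0.1977  0.2134] yang -14.87298474780779 z [-0.0007  0.0008 -1.    ] F [-0.3142 -0.7818  0.0726] op 0.9988575807393907 g 0.0
```

>>> apply_moves(
  steps=[
    [[-6, 0, 0, 0, 0, 0, 1], [-8, 0, 0, 0, 0, 0, 1], [-8, 0, 0, 0, 0, 0, 1], [-8, 0, 0, 0, 0, 0, 1]],
  ],
)

```text
time_s: 3.75
position: [0.483, -0.2754, 0.2134]
tcp_rot: [[0.258, 0.966, -0.001], [0.966, -0.258, 0.001], [0.001, -0.001, -1.0]]
force: [-0.5, 0.2, 0.0]
opening: 1.0
grasp_force: 0.0
```

```bash
python3 - <<'E'
from h import *
st(); shot("k2")
a=load("k1")[1];b=load("k2")[1]
cv2.imwrite("pics/k12.png",np.hstack([a[0:480,120:520],b[:,120:520]]))
E
```

```text
t 3.75 pos [ 0.483  -0.2754  0.2134] yang -14.973689138839893 z [-0.0006  0.0014 -1.    ] F [-0.4788  0.2193  0.0453] op 1.0001165169950843 g 0.0
```

View pics/k12.png

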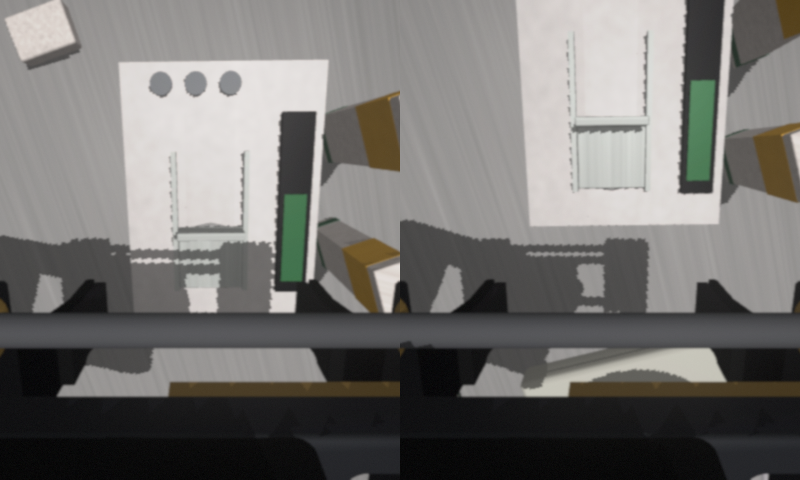

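The k1/k2 views show the console aligned with the tool. The shutter plate's -y edge is at k2 row ~188 and its rib top at row ~117, cols 573-648 in the hstack (subtract 280 for full-res). The near corners are at (530,226) and (718,223), and the cartons are on the +x side.

```bash
python3 - <<'E'
from h import *
a=load("k1")[0];b,im=load("k2"); ia=load("k1")[1]
P=[onz(a,(239,63),.07),onz(a,(448,60),.07),onz(b,(438,223),.07),onz(b,(250,226),.07)]
print(np.array(P)); c=np.mean(P,0); 
y=(P[0]-P[3]+P[1]-P[2]);x=(P[1]-P[0]+P[2]-P[3]); print("c",c,"size",np.linalg.norm(x)/2,np.linalg.norm(y)/2,"yaw",np.degrees(np.arctan2(x[1],x[0])),np.degrees(np.arctan2(-y[0],y[1])))
yaw=np.radians(-15);X=np.array([np.cos(yaw),np.sin(yaw)]);Y=np.array([-X[1],X[0]])
f=lambda p:np.array([X@(p[:2]-c[:2]),Y@(p[:2]-c[:2])])
print("plate low edge",f(onz(b,(298,188),.078)),f(onz(b,(366,188),.078)))
print("rib top far",f(onz(b,(293,117),.098)),f(onz(b,(368,117),.098)),"near",f(onz(b,(330,121),.098)))
for nm,i,co in(("k1",ia,(310,315,320,325,330)),("k2",im,(315,320,330,340,350))):
    for cc in co: print(nm,cc,i[105 if nm=="k2" else 218:135 if nm=="k2" else 250,cc].max(1) if 0 else [int(v) for v in (i[105:135,cc] if nm=="k2" else i[215:250,cc]).mean(1)]) if cc in(320,340,330) else None
print("rails k2",f(onz(b,(290,120),.072)),f(onz(b,(367,120),.072)))
L=c[:2]-.010*X-.045*Y;print("lock",L,"cams")
E
```

```text
[[ 0.4797 -0.0604  0.07  ]
 [ 0.6247 -0.097   0.07  ]
 [ 0.5755 -0.29    0.07  ]
 [ 0.4304 -0.2536  0.07  ]]
c [ 0.5276 -0.1752  0.07  ] size 0.14958440780602703 0.1992584881919012 yaw -14.110522776117303 -14.30332932278197
plate low edge [-0.0344 -0.0699] [ 0.017  -0.0699]
rib top far [-0.0357 -0.0204] [ 0.0146 -0.0204] near [-0.0109 -0.0229]
k1 320 [216, 215, 215, 214, 214, 213, 213, 213, 207, 189, 160, 139, 124, 111, 104, 104, 108, 128, 163, 189, 197, 195, 193, 192, 192, 191, 191, 192, 192, 192, 192, 192, 191, 182, 166]
k1 330 [213, 214, 214, 214, 216, 214, 208, 192, 168, 157, 155, 150, 134, 115, 105, 105, 106, 128, 165, 190, 197, 194, 193, 192, 189, 186, 189, 192, 192, 192, 192, 192, 192, 190, 186]
k2 320 [222, 222, 221, 221, 222, 221, 221, 221, 221, 221, 214, 202, 203, 210, 208, 206, 203, 203, 198, 177, 137, 107, 102, 105, 110, 126, 151, 169, 183, 198]
k2 330 [221, 221, 221, 221, 222, 222, 222, 222, 222, 221, 210, 194, 200, 210, 209, 206, 204, 204, 196, 169, 129, 103, 102, 107, 113, 139, 176, 198, 206, 209]
k2 340 [222, 222, 222, 223, 223, 223, 224, 224, 224, 224, 218, 207, 209, 212, 209, 205, 204, 204, 196, 167, 125, 101, 101, 104, 110, 137, 176, 198, 203, 204]
rails k2 [-0.0399 -0.0206] [ 0.0169 -0.0207]
lock [ 0.5063 -0.2161] cams
```

>>> apply_moves(
  steps=[
    [[6.0, 0.5, 0, 0, 0, -0.8, -1], [6.3, 0.5, 3, 0, 0, -0.8, -1], [6.3, 0.5, 6, 0, 0, -0.8, -1], [6.3, 0.5, 9, 0, 0, -0.8, -1], [6.3, 0.5, 11.4, 0, 0, -0.8, -1], [6.3, 0.5, 11.4, 0, 0, -0.8, -1], [6.3, 0.5, 11.4, 0, 0, -0.8, -1]],
  ],
)

```text
time_s: 4.68
position: [0.5049, -0.2171, 0.1003]
tcp_rot: [[0.245, 0.97, 0.001], [0.97, -0.245, -0.001], [-0.0, 0.001, -1.0]]
force: [0.2, -0.2, -0.3]
opening: 0.285
grasp_force: 0.0
```

>>> apply_moves(
  steps=[
    [[1, 0, 0, 0, 0, 0, -1], [2, 0, 0, 0, 0, 0, -1], [3, 0, 0, 0, 0, 0, -1], [4, 0, 0, 0, 0, 0, -1], [5, 0, 0, 0, 0, 0, -1], [5.7, 0, 0, 0, 0, 0, -1], [6.2, 0, 0, 0, 0, 0, -1], [6.5, 0, 0, 0, 0, 0, -1], [6.5, 0, 0, 0, 0, 0, -1]],
  ],
)

```text
time_s: 5.8
position: [0.5199, -0.154, 0.0993]
tcp_rot: [[0.246, 0.969, -0.001], [0.969, -0.246, 0.001], [0.001, -0.001, -1.0]]
force: [0.1, -0.5, 0.2]
opening: 0.007
grasp_force: 0.1
```

>>> apply_moves(
  steps=[
    [[0.2, 0, 0, 0, 0, 0, -1], [0.4, 0, 0, 0, 0, 0, -1], [0.4, 0, 0, 0, 0, 0, -1]],
  ],
)

```text
time_s: 6.18
position: [0.5201, -0.1536, 0.0994]
tcp_rot: [[0.243, 0.97, -0.002], [0.97, -0.243, -0.005], [-0.005, -0.001, -1.0]]
force: [-4.7, -12.0, 0.1]
opening: 0.007
grasp_force: 5.9
```

>>> apply_moves(
  steps=[
    [[-1, 0, 0, 0, 0, 0, -1], [-2, 0, -4, 0, 0, 0, -1], [-5, 0, -8, 0, 0, 0, 1], [-9, 0, -10, 0, 0, 0, 1], [-11, 0, -10, 0, 0, 0, 1], [-11, 0, -10, 0, 0, 0, 1], [-11, 0, -10, 0, 0, 0, 1], [-11, 0, -10, 0, 0, 0, 1]],
  ],
)

```text
time_s: 7.18
position: [0.4939, -0.2555, 0.1985]
tcp_rot: [[0.244, 0.97, -0.002], [0.97, -0.244, 0.002], [0.002, -0.002, -1.0]]
force: [-0.6, 0.4, 0.1]
opening: 0.601
grasp_force: 0.0
```

```bash
python3 - <<'E'
from h import *
st(); m,im=shot("l1")
print(proj(m,(.5069,-.2164,.073)))
E
```

```text
t 7.17 pos [ 0.4939 -0.2555  0.1985] yang -14.141065311207546 z [-0.0019  0.0021 -1.    ] F [-0.554   0.3767  0.0954] op 0.6006325639651157 g 0.0
[325.2822 185.7891]
```

>>> apply_moves(
  steps=[
    [[-4, 0, 0, 0, 0, 0, 1], [-4, 0, 0, 0, 0, 0, 1], [-4, 0, 0, 0, 0, 0, 1]],
  ],
)

```text
time_s: 7.6
position: [0.4843, -0.2951, 0.1992]
tcp_rot: [[0.245, 0.969, -0.001], [0.969, -0.245, 0.001], [0.001, -0.001, -1.0]]
force: [-0.1, 0.4, 0.3]
opening: 0.967
grasp_force: 0.0
```

```bash
python3 - <<'E'
from h import *
st(); m,im=shot("l2")
b=proj(m,(.5069,-.2164,.073)).astype(int);m1,i1=load("l1");a=proj(m1,(.5069,-.2164,.073)).astype(int);print(a,b)
c=lambda i,p:cv2.resize(i[p[1]-40:p[1]+40,p[0]-40:p[0]+40],(400,400),interpolation=cv2.INTER_CUBIC)
cv2.imwrite("pics/lc.png",np.hstack([c(i1,a),c(im,b)]))
E
```

```text
t 7.6 pos [ 0.4843 -0.2951  0.1992] yang -14.209169348406054 z [-0.0007  0.0013 -1.    ] F [-0.1259  0.3996  0.3122] op 0.9666346248046406 g 0.0
[325 185] [324 127]
```

View pics/lc.png

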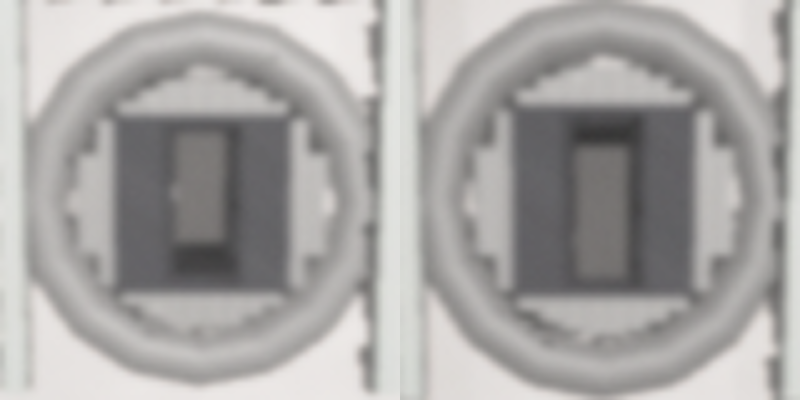

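The crop shows the open keyhole with the steel ring and the slot along console y. Slot and plug centre is at ~(325.2,185.2) in l1 and ~(324.3,126.8) in l2.

```bash
python3 - <<'E'
from h import *
a=load("l1")[0];b=load("l2")[0];p,q=(325.2,185.2),(324.3,126.8)
print(tri([(a,p),(b,q)]),onz(a,p,.073),onz(b,q,.073))
s=st();R=s["tcp_rot"]
print(R.T@(np.array([.5131,.1964,.21])-s["position"]))
E
```

```text
[ 0.5069 -0.216   0.0723] [ 0.5069 -0.216   0.073 ] [ 0.5068 -0.2161  0.073 ]
t 7.65 pos [ 0.4843 -0.2948  0.1992] yang -14.179160501303112 z [-0.0008  0.0013 -1.    ] F [0.4577 0.1164 0.3214] op 0.9769838195982113 g 0.0
[ 0.4833 -0.0924 -0.0102]
```

>>> apply_moves(
  steps=[
    [[48.3, -9.2, -1, 0, 0, -13.7, 1], [48.3, -9.2, -1, 0, 0, -13.7, 1], [48.3, -9.2, -1, 0, 0, -13.7, 1], [48.3, -9.2, -1, 0, 0, -13.7, 1], [48.3, -9.2, -1, 0, 0, -13.7, 1], [48.3, -9.2, -1, 0, 0, -13.7, 1], [48.3, -9.2, -1, 0, 0, -13.7, 1], [48.3, -9.2, -1, 0, 0, -13.7, 0.5], [48.3, -9.2, -1, 0, 0, -13.7, 0.0], [48.3, -9.2, -1, 0, 0, -13.7, 0.0], [48.3, -9.2, -1, 0, 0, -13.7, 0.0], [48.3, -9.2, -1, 0, 0, -13.7, 0.0]],
  ],
)

```text
time_s: 9.15
position: [0.5139, 0.1935, 0.2095]
tcp_rot: [[0.011, 1.0, -0.0], [1.0, -0.011, -0.0], [-0.0, -0.0, -1.0]]
force: [0.2, -0.7, -0.4]
opening: 0.539
grasp_force: 0.0
```

```bash
python3 - <<'E'
from h import *
s=st();R=s["tcp_rot"]
print(R.T@(np.array([.5131,.1964,.075])-s["position"]))
E
```

```text
t 9.15 pos [0.5139 0.1935 0.2095] yang -0.6401322164835906 z [-0.0004 -0.0002 -1.    ] F [ 0.2223 -0.6805 -0.3591] op 0.5391150178411742 g 0.0
[ 0.0029 -0.0007  0.1345]
```

>>> apply_moves(
  steps=[
    [[0.3, -0.1, 4, 0, 0, 0, 0.0], [0.3, -0.1, 8, 0, 0, 0, 0], [0.3, -0.1, 11, 0, 0, 0, 0], [0.3, -0.1, 13.4, 0, 0, 0, 0], [0.3, -0.1, 13.4, 0, 0, 0, 0], [0.3, -0.1, 13.4, 0, 0, 0, 0]],
  ],
)

```text
time_s: 9.9
position: [0.5136, 0.1974, 0.0763]
tcp_rot: [[0.01, 1.0, 0.001], [1.0, -0.01, 0.0], [0.0, 0.001, -1.0]]
force: [0.3, -0.3, 0.2]
opening: 0.503
grasp_force: 0.0
```

>>> apply_moves(
  steps=[
    [[0, 0, 0, 0, 0, 0, -1], [0, 0, 0, 0, 0, 0, -1], [0, 0, 0, 0, 0, 0, -1], [0, 0, 0, 0, 0, 0, -1], [0, 0, 0, 0, 0, 0, -1], [0, 0, 0, 0, 0, 0, -1], [0, 0, 0, 0, 0, 0, -1], [0, 0, 0, 0, 0, 0, -1]],
  ],
)

```text
time_s: 10.9
position: [0.5129, 0.1979, 0.0757]
tcp_rot: [[0.009, 1.0, 0.0], [1.0, -0.009, 0.0], [0.0, 0.0, -1.0]]
force: [-0.6, -0.0, 3.8]
opening: 0.115
grasp_force: 30.0
```

```bash
python3 - <<'E'
from h import *
s=st();print(s["moment"])
E
```

```text
t 10.9 pos [0.5129 0.1979 0.0757] yang -0.5145483769283297 z [ 0.0002  0.0001 -1.    ] F [-0.6344 -0.0426  3.7906] op 0.11501590629606817 g 30.000574621371925
[0.0004 0.1682 0.0119]
```

>>> apply_moves(
  steps=[
    [[0, 0, -1, 0, 0, 0, -1], [0, 0, -3, 0, 0, 0, -1], [0, 0, -6, 0, 0, 0, -1], [0, 0, -10, 0, 0, 0, -1], [0, 0, -14, 0, 0, 0, -1], [0, 0, -16, 0, 0, 0, -1], [0, 0, -16, 0, 0, 0, -1], [0, 0, -16, 0, 0, 0, -1]],
  ],
)

```text
time_s: 11.9
position: [0.512, 0.1976, 0.2347]
tcp_rot: [[0.009, 1.0, -0.002], [1.0, -0.009, -0.0], [-0.0, -0.002, -1.0]]
force: [0.1, 0.3, -0.1]
opening: 0.11
grasp_force: 30.0
```

```bash
python3 - <<'E'
from h import *
s=st();R=s["tcp_rot"]
print(R.T@(np.array([.5071,-.2145,.215])-s["position"]))
m,im=shot("h1")
S=bot.camera_model("scene");i=bot.capture("scene");p=proj(S,s["position"]-[0,0,.03]).astype(int)
cv2.imwrite("pics/sc1.png",cv2.resize(i[p[1]-70:p[1]+70,p[0]-90:p[0]+90],(720,560)))
E
```

```text
t 11.9 pos [0.512  0.1976 0.2347] yang -0.5181489829927876 z [-0.002  -0.0004 -1.    ] F [ 0.1188  0.3375 -0.0543] op 0.10970883085319692 g 29.999811085872352
[-0.4122 -0.0011  0.0198]
```

View pics/sc1.png

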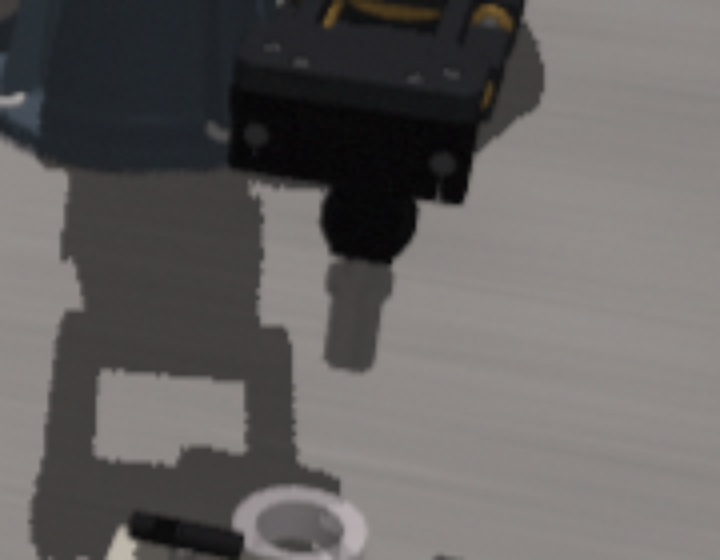

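The scene crop shows the round key hanging upright in the fingers, with its collar and blade straight below the disc.

>>> apply_moves(
  steps=[
    [[-5, -0.1, 0, 0, 0, 3, -1], [-10, -0.1, 0, 0, 0, 6, -1], [-15, -0.1, 0, 0, 0, 9, -1], [-20, -0.1, 0, 0, 0, 13.7, -1], [-25, -0.1, 0, 0, 0, 13.7, -1], [-30, -0.1, 0, 0, 0, 13.7, -1], [-35, -0.1, 0, 0, 0, 13.7, -1], [-39, -0.1, 1, 0, 0, 13.7, -1], [-41.2, -0.1, 2, 0, 0, 13.7, -1], [-41.2, -0.1, 6, 0, 0, 13.7, -1], [-41.2, -0.1, 8, 0, 0, 13.7, -1], [-41.2, -0.1, 8, 0, 0, 13.7, -1], [-41.2, -0.1, 8, 0, 0, 13.7, -1], [-41.2, -0.1, 8, 0, 0, 13.7, -1]],
  ],
)

```text
time_s: 13.75
position: [0.5089, -0.2142, 0.1565]
tcp_rot: [[0.245, 0.969, 0.002], [0.969, -0.245, -0.001], [-0.001, 0.002, -1.0]]
force: [-0.2, -0.4, 0.6]
opening: 0.111
grasp_force: 30.0
```

```bash
python3 - <<'E'
from h import *
s=st();R=s["tcp_rot"]
print(R.T@(np.array([.5071,-.2145,.1037])-s["position"]))
S=bot.camera_model("scene");i=bot.capture("scene");p=proj(S,s["position"]-[0,0,.05]).astype(int)
cv2.imwrite("pics/sc2.png",cv2.resize(i[p[1]-60:p[1]+60,p[0]-80:p[0]+80],(720,540)))
E
```

```text
t 13.75 pos [ 0.5089 -0.2142  0.1565] yang -14.18752893227553 z [ 0.0018 -0.0011 -1.    ] F [-0.1841 -0.4002  0.6014] op 0.11119708329782017 g 29.999839360825717
[-0.0006 -0.0017  0.0528]
```

>>> apply_moves(
  steps=[
    [[-0.1, -0.15, 0, 0, 0, 0, -1], [-0.1, -0.15, 1, 0, 0, 0, -1], [-0.1, -0.15, 2, 0, 0, 0, -1], [-0.1, -0.15, 2.5, 0, 0, 0, -1], [-0.1, -0.15, 2.5, 0, 0, 0, -1]],
  ],
)

```text
time_s: 14.42
position: [0.5061, -0.2145, 0.1297]
tcp_rot: [[0.246, 0.969, -0.001], [0.969, -0.246, 0.001], [0.001, -0.001, -1.0]]
force: [0.0, 0.0, -0.3]
opening: 0.112
grasp_force: 30.0
```

```bash
python3 - <<'E'
from h import *
for i in range(3):
    s=st();print(s["moment"]);S=bot.camera_model("scene");im=bot.capture("scene")
E
```

```text
t 14.43 pos [ 0.5061 -0.2145  0.1297] yang -14.220133097138016 z [-0.0013  0.0009 -1.    ] F [ 0.0478  0.0012 -0.2607] op 0.11213506198785568 g 29.9998391373083
[-0.0981  0.0682 -0.0035]
t 14.47 pos [ 0.5063 -0.2147  0.1301] yang -14.21804579059907 z [-0.0008  0.0005 -1.    ] F [ 0.5557 -0.1051 -0.7646] op 0.11102882691020782 g 29.99990316107869
[-0.0733  0.0912  0.0004]
t 14.53 pos [ 0.5064 -0.2148  0.1304] yang -14.216614460369506 z [-0.0002  0.0001 -1.    ] F [ 0.1208  0.1889 -0.2031] op 0.10821148667152189 g 29.999866881407797
[-0.0935  0.1173  0.0227]
```

>>> apply_moves(
  steps=[
    [[0, 0.05, 0.8, 0, 0, 0, -1], [0, 0.05, 1.6, 0, 0, 0, -1], [0, 0.05, 2.2, 0, 0, 0, -1], [0, 0.05, 2.6, 0, 0, 0, -1], [0, 0.05, 2.75, 0, 0, 0, -1], [0, 0.05, 2.75, 0, 0, 0, -1]],
  ],
)

```text
time_s: 15.32
position: [0.5067, -0.2148, 0.1037]
tcp_rot: [[0.245, 0.969, -0.0], [0.969, -0.245, 0.0], [-0.0, -0.0, -1.0]]
force: [-1.4, 0.2, 4.5]
opening: 0.112
grasp_force: 30.0
```

>>> apply_moves(
  steps=[
    [[0, 0.02, -0.1, 0, 0, 10, -1], [0, 0.04, -0.1, 0, 0, 20, -1], [0, 0.06, -0.1, 0, 0, 30, -1], [-0.03, 0.08, -0.1, 0, 0, 40, -1], [-0.05, 0.1, -0.1, 0, 0, 50, -1], [-0.06, 0.1, -0.1, 0, 0, 60, -1], [-0.08, 0.12, -0.1, 0, 0, 68, -1], [-0.09, 0.12, -0.1, 0, 0, 75, -1], [-0.09, 0.12, -0.1, 0, 0, 75, -1], [-0.09, 0.12, -0.1, 0, 0, 75, -1]],
  ],
)

```text
time_s: 16.58
position: [0.5075, -0.2156, 0.1041]
tcp_rot: [[1.0, 0.015, -0.001], [0.015, -1.0, 0.001], [-0.001, -0.001, -1.0]]
force: [-0.9, 1.4, 2.3]
opening: 0.112
grasp_force: 30.0
```

```bash
python3 - <<'E'
from h import *
s=st();print(s["moment"])
E
```

```text
t 16.57 pos [ 0.5075 -0.2156  0.1041] yang -89.11322672484587 z [-0.0009  0.0007 -1.    ] F [-0.9053  1.3769  2.2836] op 0.11172257851858361 g 30.000438729766756
[0.1876 0.3924 0.0327]
```

>>> apply_moves(
  steps=[
    [[0, 0, 0, 0, 0, 2, -1], [0, 0, 0, 0, 0, 4, -1], [0, 0, 0, 0, 0, 4, -1]],
  ],
)

```text
time_s: 16.95
position: [0.5075, -0.2157, 0.104]
tcp_rot: [[0.998, -0.056, -0.001], [-0.056, -0.998, 0.001], [-0.001, -0.001, -1.0]]
force: [-2.0, 3.7, 3.5]
opening: 0.114
grasp_force: 30.0
```

```bash
python3 - <<'E'
from h import *
s=st();print(s["moment"])
E
```

```text
t 16.95 pos [ 0.5075 -0.2157  0.104 ] yang -93.21970927775838 z [-0.0007  0.0006 -1.    ] F [-2.0302  3.7031  3.4915] op 0.1138790315069817 g 30.000676894560456
[0.4136 0.5189 0.066 ]
```

>>> apply_moves(
  steps=[
    [[0, 0, 0, 0, 0, -10, -1], [0, 0, 0, 0, 0, -20, -1], [0, 0, 0, 0, 0, -30, -1], [0, -0.04, 0, 0, 0, -40, -1], [-0.04, -0.06, 0, 0, 0, -50, -1], [-0.06, -0.08, 0, 0, 0, -60, -1], [-0.08, -0.08, 0, 0, 0, -70, -1], [-0.08, -0.08, 0, 0, 0, -79, -1], [-0.08, -0.08, 0, 0, 0, -81, -1], [-0.08, -0.08, 0, 0, 0, -79, -1], [-0.08, -0.08, 0, 0, 0, -79, -1]],
  ],
)

```text
time_s: 18.32
position: [0.5075, -0.2155, 0.1041]
tcp_rot: [[0.247, 0.969, 0.001], [0.969, -0.247, -0.001], [-0.0, 0.001, -1.0]]
force: [0.7, 0.1, -0.1]
opening: 0.114
grasp_force: 30.0
```

```bash
python3 - <<'E'
from h import *
s=st();print(s["moment"])
E
```

```text
t 18.32 pos [ 0.5075 -0.2155  0.1041] yang -14.317111495620518 z [ 0.0008 -0.0006 -1.    ] F [ 0.6805  0.082  -0.1382] op 0.11370089583274047 g 30.000065336935222
[-0.0455  0.0389  0.0273]
```

>>> apply_moves(
  steps=[
    [[0, 0, -1, 0, 0, 0, -1], [0, 0, -2.5, 0, 0, 0, -1], [0, 0, -4, 0, 0, 0, -1], [0, 0, -7, 0, 0, 0, -1], [0, 0, -11, 0, 0, 0, -1], [0, 0, -13, 0, 0, 0, -1], [0, 0, -13, 0, 0, 0, -1], [0, 0, -13, 0, 0, 0, -1]],
  ],
)

```text
time_s: 19.32
position: [0.5065, -0.2148, 0.2338]
tcp_rot: [[0.246, 0.969, -0.001], [0.969, -0.246, 0.001], [0.0, -0.001, -1.0]]
force: [0.4, 0.9, -0.1]
opening: 0.112
grasp_force: 30.0
```

```bash
python3 - <<'E'
from h import *
s=st();R=s["tcp_rot"]
print(R.T@(np.array([.5129,.1979,.235])-s["position"]))
S=bot.camera_model("scene");i=bot.capture("scene")
ps=[proj(S,s["position"]-[0,0,.03]),proj(S,(.5069,-.216,.08))]
cv2.imwrite("pics/sc3.png",np.hstack([cv2.resize(i[int(p[1])-45:int(p[1])+45,int(p[0])-45:int(p[0])+45],(400,400)) for p in ps]))
E
```

```text
t 19.32 pos [ 0.5065 -0.2148  0.2338] yang -14.215967001112626 z [-0.0008  0.0005 -1.    ] F [ 0.3646  0.8886 -0.1356] op 0.11177904806983074 g 29.999750372953713
[ 0.4016 -0.0952 -0.001 ]
```

View pics/sc3.png

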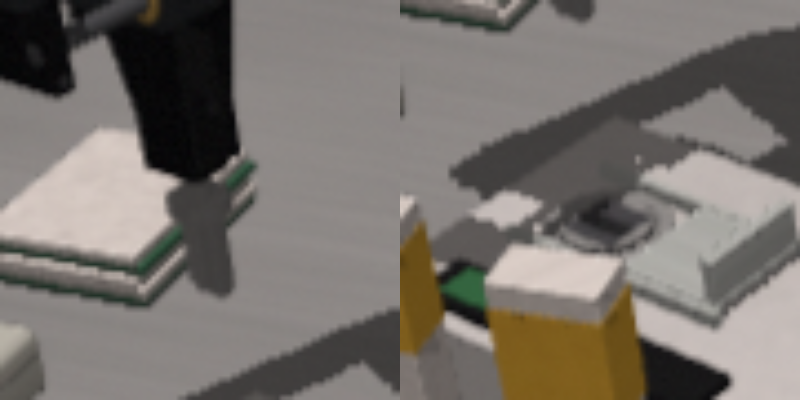

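The crop shows the key out and hanging parallel to the carton edges (upright). The keyhole is back in line and the shutter is still open.

>>> apply_moves(
  steps=[
    [[5, -1.2, 0, 0, 0, -3, -1], [10, -2.4, 0, 0, 0, -6, -1], [15, -3.6, 0, 0, 0, -9, -1], [20, -4.8, 0, 0, 0, -12, -1], [25, -6, 0, 0, 0, -13.7, -1], [30, -7.2, 0, 0, 0, -13.7, -1], [35, -8.4, 0, 0, 0, -13.7, -1], [39, -9.4, 0, 0, 0, -13.7, -1], [40.2, -9.5, 3, 0, 0, -13.7, -1], [40.2, -9.5, 6, 0, 0, -13.7, -1], [40.2, -9.5, 9, 0, 0, -13.7, -1], [40.2, -9.5, 10.5, 0, 0, -13.7, -1], [40.2, -9.5, 10.5, 0, 0, -13.7, -1], [40.2, -9.5, 10.5, 0, 0, -13.7, -1]],
  ],
)

```text
time_s: 21.12
position: [0.5145, 0.1979, 0.1297]
tcp_rot: [[0.009, 1.0, 0.001], [1.0, -0.009, 0.0], [0.0, 0.001, -1.0]]
force: [-0.9, -1.2, -0.6]
opening: 0.112
grasp_force: 30.0
```

```bash
python3 - <<'E'
from h import *
bot.capture("scene");bot.capture("scene")
s=st();R=s["tcp_rot"]
print(R.T@(np.array([.5129,.1979,.0757])-s["position"]))
E
```

```text
t 21.23 pos [0.5146 0.1979 0.1302] yang -0.5217894401867974 z [ 0.0024  0.0004 -1.    ] F [ 0.6825  0.3636 -0.0781] op 0.11113470330900034 g 29.999718759208918
[-0.     -0.0018  0.0544]
```

>>> apply_moves(
  steps=[
    [[0, -0.12, 0, 0, 0, 0, -1], [0, -0.12, 1, 0, 0, 0, -1], [0, -0.12, 2, 0, 0, 0, -1], [0, -0.12, 3, 0, 0, 0, -1], [0, -0.12, 3, 0, 0, 0, -1]],
  ],
)

```text
time_s: 21.85
position: [0.5116, 0.1976, 0.0977]
tcp_rot: [[0.009, 1.0, -0.003], [1.0, -0.009, -0.0], [-0.001, -0.003, -1.0]]
force: [-0.8, -0.2, -0.4]
opening: 0.116
grasp_force: 30.0
```

>>> apply_moves(
  steps=[
    [[0, 0, 1, 0, 0, 0, -1], [0, 0, 1.8, 0, 0, 0, -1], [0, 0, 2.3, 0, 0, 0, -1], [0, 0, 2.5, 0, 0, 0, -1], [0, 0, 2.5, 0, 0, 0, -1]],
  ],
)

```text
time_s: 22.48
position: [0.5122, 0.1978, 0.0756]
tcp_rot: [[0.009, 1.0, -0.0], [1.0, -0.009, -0.0], [-0.0, -0.0, -1.0]]
force: [-3.5, -1.2, 12.9]
opening: 0.109
grasp_force: 30.0
```

>>> apply_moves(
  steps=[
    [[0, 0.05, -0.1, 0, 0, 0, -0.5], [0, 0.05, -0.1, 0, 0, 0, 0], [0, 0.05, -0.1, 0, 0, 0, 0], [0, 0.05, -0.1, 0, 0, 0, 0], [0, 0.05, -0.1, 0, 0, 0, 0], [0, 0.05, -3, 0, 0, 0, 0], [0, 0.05, -6, 0, 0, 0, 0], [0, 0.05, -10, 0, 0, 0, 0], [-2, 0.05, -13.5, 0, 0, 0, 0.5], [-4.5, 0.05, -13.5, 0, 0, 0, 1], [-4.5, 0.05, -13.5, 0, 0, 0, 1], [-4.5, 0.05, -13.5, 0, 0, 0, 1], [-4.5, 0.05, -13.5, 0, 0, 0, 1]],
  ],
)

```text
time_s: 24.1
position: [0.5123, 0.1535, 0.2085]
tcp_rot: [[0.008, 1.0, -0.001], [1.0, -0.008, 0.0], [0.0, -0.001, -1.0]]
force: [-0.1, 0.4, 1.7]
opening: 0.957
grasp_force: 0.0
```

```bash
python3 - <<'E'
from h import *
s=st();m,im=shot("e1");R=s["tcp_rot"]
p=proj(m,(.5131,.1964,.075));print(p, proj(m,(.5131,.2526,.075)))
g=im.max(2)[120:225,285:360];k,l,st_,c=cv2.connectedComponentsWithStats((g<60).astype(np.uint8))
for i in range(1,k):
    if st_[i,4]>60: print(st_[i]+[285,120,0,0,0])
S=bot.camera_model("scene");i=bot.capture("scene");q=proj(S,(.5131,.1964,.075)).astype(int)
a=cv2.resize(i[q[1]-40:q[1]+40,q[0]-60:q[0]+60],(540,360))
b=cv2.resize(im[50:290,270:370],(150,360));cv2.imwrite("pics/end1.png",np.hstack([a,b]))
X=np.array([.9694,-.2453]);Y=np.array([.2453,.9694]);L=np.array([.5069,-.2160])
w=L-.003*X+.097*Y   # above, beyond open rib
print(np.append(w,.21),R.T@(np.append(w,.21)-s["position"]))
E
```

```text
t 24.1 pos [0.5123 0.1535 0.2085] yang -0.4764452399030002 z [-0.0011  0.0002 -1.    ] F [-0.131   0.4441  1.6603] op 0.9570414063602365 g 0.0
[321.6725 181.9397] [321.0073 101.923 ]
[315 161  11  43 403]
[ 0.5278 -0.1212  0.21  ] [-0.2746  0.0178 -0.0016]
```

View pics/end1.png

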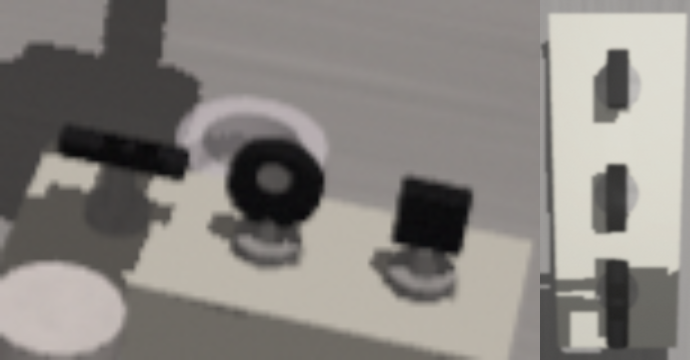

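The round key is back upright in the middle slot, with its wrist blob at (320.5,182.5) against the expected (321.7,181.9). The tee and square keys look undisturbed. Next is closing the shutter.

>>> apply_moves(
  steps=[
    [[-6, 0.4, 0, 0, 0, 4, -1], [-12, 0.8, 0, 0, 0, 8, -1], [-18, 1.2, 0, 0, 0, 13.7, -1], [-24, 1.6, 0, 0, 0, 13.7, -1], [-27.5, 1.8, 0, 0, 0, 13.7, -1], [-27.5, 1.8, 3, 0, 0, 13.7, -1], [-27.5, 1.8, 6, 0, 0, 13.7, -1], [-27.5, 1.8, 9, 0, 0, 13.7, -1], [-27.5, 1.8, 10.9, 0, 0, 13.7, -1], [-27.5, 1.8, 10.9, 0, 0, 13.7, -1], [-27.5, 1.8, 10.9, 0, 0, 13.7, -1]],
  ],
)

```text
time_s: 25.58
position: [0.5287, -0.1223, 0.1005]
tcp_rot: [[0.245, 0.969, 0.001], [0.969, -0.245, -0.0], [-0.0, 0.001, -1.0]]
force: [-0.1, 0.3, 0.1]
opening: 0.005
grasp_force: 0.0
```

>>> apply_moves(
  steps=[
    [[-1, 0, 0, 0, 0, 0, -1], [-2, 0, 0, 0, 0, 0, -1], [-3, 0, 0, 0, 0, 0, -1], [-4, 0, 0, 0, 0, 0, -1], [-5, 0, 0, 0, 0, 0, -1], [-5.6, 0, 0, 0, 0, 0, -1], [-6, 0, 0, 0, 0, 0, -1], [-6.2, 0, 0, 0, 0, 0, -1], [-6.3, 0, 0, 0, 0, 0, -1], [-6.3, 0, 0, 0, 0, 0, -1]],
  ],
)

```text
time_s: 26.82
position: [0.5135, -0.1804, 0.1001]
tcp_rot: [[0.247, 0.969, 0.002], [0.969, -0.247, 0.005], [0.005, 0.0, -1.0]]
force: [5.3, 10.0, 3.6]
opening: 0.007
grasp_force: 5.7
```

```bash
python3 - <<'E'
from h import *
s=st();print(np.array([.2453,.9694])@(s["position"][:2]-[.5069,-.216]))
E
```

```text
t 26.82 pos [ 0.5135 -0.1804  0.1001] yang -14.322994062904426 z [ 0.0015  0.0049 -1.    ] F [ 5.277  10.0246  3.6219] op 0.007412796525796661 g 5.726164877414703
0.03611550192077654
```

>>> apply_moves(
  steps=[
    [[1.5, 0, 0, 0, 0, 0, -1], [1.5, 0, -4, 0, 0, 0, -1], [1.5, 0, -9, 0, 0, 0, -1], [-5, 0, -11, 0, 0, 0, -1], [-10, 0, -11, 0, 0, 0, 1], [-10, 0, -11, 0, 0, 0, 1], [-10, 0, -11, 0, 0, 0, 1], [-10, 0, -11, 0, 0, 0, 1], [-10, 0, -11, 0, 0, 0, 1]],
  ],
)

```text
time_s: 27.95
position: [0.4883, -0.279, 0.2098]
tcp_rot: [[0.244, 0.97, -0.001], [0.97, -0.244, 0.001], [0.0, -0.001, -1.0]]
force: [-1.1, -0.1, 0.8]
opening: 0.486
grasp_force: 0.0
```

```bash
python3 - <<'E'
from h import *
s=st();m,im=shot("f1")
Y=np.array([.2453,.9694]);L=np.array([.5069,-.216])
e=proj(m,np.append(L-.025*Y,.078));f=proj(m,np.append(L+.025*Y,.098));print(e,f)
print([int(v) for v in im[int(e[1])-10:int(e[1])+12,int(e[0])].mean(1)])
print([int(v) for v in im[int(f[1])-10:int(f[1])+20,int(f[0])].mean(1)])
i=cv2.imread("pics/f1.png");cv2.imwrite("pics/f1c.png",i[:320,120:520])
E
```

```text
t 27.95 pos [ 0.4883 -0.279   0.2098] yang -14.110917187435573 z [-0.0007  0.0006 -1.    ] F [-1.1219 -0.1345  0.7551] op 0.4860582080105615 g 0.0
[324.4791 185.4001] [324.9694 112.1122]
[219, 219, 219, 218, 218, 218, 218, 218, 218, 209, 184, 163, 173, 211, 229, 234, 234, 234, 233, 232, 232, 232]
[235, 235, 235, 235, 236, 235, 236, 236, 235, 229, 217, 219, 226, 228, 225, 223, 222, 223, 216, 185, 138, 110, 114, 119, 120, 121, 125, 147, 185, 216]
```

View pics/f1c.png

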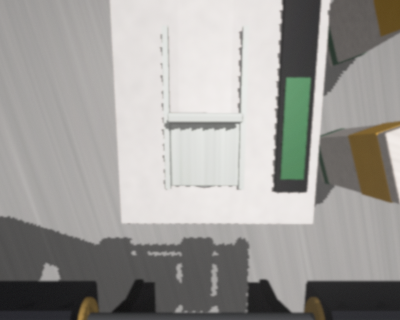

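The final view shows the shutter closed over the keyhole. Its plate edge is at row ~186 (closed prediction 185.4) and its rib edge at row ~112 (prediction 112.1).

```bash
python3 -c "
from rig import bot
print(bot.hand_in())"
```

```text
the job is handed in; nothing more can be done
None
```

I reset the sealer with the round key, put the key back upright in its own rack slot and closed the shutter, then handed the job in after about 28 s; no verdict was returned, but the last camera checks showed everything in place.

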